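# Hang the padlock on the desk hook and tug-test it

## Task

Hang the brass padlock by its shackle on the hook of the small desk stand. Then, still holding it, tug it gently straight down until the hook carries about 10 newtons in all (padlock's weight included) and keep that up for about a second, to confirm that it is held, and let go so that it hangs there still. Never load or knock the hook with more than 13 newtons, and leave the mug, stapler and calculator alone.

Things in the scene. Friction and masses are not known exactly. Their poses are not given: they have to be found in the camera images.
- padlock: closed brass padlock with a black band: block 22 x 46 x 40 mm (x, y, z) standing upright; origin at the centre of its underside, z up. Above it a rigid steel shackle: an arch in the y-z plane, bar 6 mm, legs at y = +-14 mm (22 mm clear between), 33 mm clear height over the block, top 79 mm over the foot. Same front and back. 0.20 to 0.33 kg, balanced about its z axis
- shackle (a point): the middle of the underside of the padlock's arch, 73 mm above its foot (the spot that rests on the hook); axes as the padlock
- stand: fixed steel stand: round dark foot 110 mm across, 12 mm thick; 12 mm post with a ball on top, 217 mm high; on it a black collar 24 mm across with a red thumb screw, which carries the hook. Origin at the centre of the underside of the foot, z up; the hook reaches out along the stand's -x. The collar is clamped 0 to 8 mm below its highest place, differently every time and not measured
- seat_mark (a point): where the top of the hook's saddle (lowest spot of its bar, where the arch rests) lies if the collar is at its highest: 90 mm from the post axis along the stand's -x, 165 mm above the table; axes as the stand. The real saddle is 0 to 8 mm lower: feel or look for it. The hook is a round steel bar 6 mm thick, so its underside there is 6 mm below its top; towards the post it rises 6 mm
- tip_mark (a point): topmost point of the hook's upturned free tip if the collar is at its highest: 16 mm from seat_mark along the stand's -x and 7 mm above it (the bar ends 19 mm out); like the saddle it is really 0 to 8 mm lower; axes as the stand
- hook (a joint): how far a load has pressed the hook down on its stiff spring, in m: 0 unloaded, 0.1 mm for each newton (its reading is noisy)
- mug: white mug with a handle, 92 x 127 x 95 mm, on a coaster; bystander; origin at the centre of its underside
- stapler: red stapler, 145 x 36 x 56 mm; bystander; origin at the centre of its underside
- calculator: dark calculator, 118 x 72 x 13 mm; bystander; origin at the centre of its underside

How it is judged:
By the outcome, as a careful person would: the job done as asked, in the order asked, and still so for the second after the job is handed in, with the robot touching nothing.
It also fails if it takes over 64 s, if anything falls off the work surface, if the arm or the gripper's body presses on something with over 40 N, if the wrist force passes 120 N, or if a joint passes its speed limit or range.

## Robot

A 6-joint arm with a two-finger parallel gripper is mounted at the origin on a cart in front of the work surface, level with it; the furniture and walls round the work are solid. World frame = base frame: x ahead of the robot, y to its left, z up, the work surface at z = 0. Lengths are in mm, angles in rad, forces in N, time in s.
With the tool pointing down it reaches from about 275 to 825 mm from the base axis. Payload 4.9 kg.
Tool frame: the origin (TCP) lies at the very end of the fingers, on their centre line; the grasp point (between the pads) lies 19 mm behind it; z points along the fingers, y is the line along which they close (so a half turn about z gives the same grasp; the last joint's range is limited). The gripper opens to 85 mm and grips with 20 to 120 N. Pads are 22 mm wide; open, the fingers measure 114 mm over their backs; the gripper's body (76 mm by 85 mm) begins 54 mm behind the grasp point. The pads swing forward as they close: fully open they stand 13 mm farther back than shut.
Start: joints at [-1.334, 0.326, -0.193, 1.052, 0, 1.437], TCP at [199.311, -512.634, 231.281] pointing down, gripper open.
Joint ranges: [-2.65, 2.65], [-0.97, 1.79], [-1.3, 1.35], [-1.93, 2.1], [-1.47, 1.37], [-3.14, 3.14]. Speed limits (rad/s): [2.57, 2.57, 3.14, 3.14, 3.14, 3.14].

## Interface

Orientations are given as [roll, pitch, yaw] about the fixed x, y, z axes, in that order (R = Rz(yaw) Ry(pitch) Rx(roll)).
In Python, from bench import bot, solve_ik, imaging gives the robot as it stands. Calls block until the motion is done:
- bot.move_ptp(position, orientation): joint-space move of the TCP to a pose.
- bot.movel(position, rot=None, max_speed=150, threshold=None): straight line of the TCP; rot=None keeps the orientation; max_speed is the mean speed in mm/s. With threshold (N) it stops when the force on the tool has changed by that much, and returns True; else False.
- bot.move_j(angles): joint-space move.
- bot.grip(opening, effort=None): opening from 0.0 (shut) to 1.0 (fully open); effort is the grip in N (None keeps the last); returns when the fingers have stopped.
- bot.dwell(seconds).
- solve_ik(position, orientation): joint angles nearest the present ones, or None.
- bot.get_state(): the state.
- imaging.capture(name): name is "scene" or "side" or "wrist"; returns the picture (480x640x3 uint8, blue, green, red); there is no depth.
- imaging.camera_model(name): a dict with "K" (3x3 intrinsics, pixels), "position" and "rotation" of the camera in the world. Camera axes: x right, y up, looking along -z (the intrinsics and any distortion apply to the point x, -y, -z); pixel columns grow to the right and rows downward; lengths in mm; the calibration is good to about 2 mm. A picture is of the moment at which its call begins: read the wrist's pose just before it. camera_model takes no time and is no camera call; for the wrist camera it gives the pose at the moment of the call.
A pose or a line that the arm cannot do raises bot.IKError and nothing moves.
- bot.sign_off(): hands the job in; it is judged then, once.
The state is a dict: "t": time; "qpos": joint angles; "joint_velocities": joint speeds; "effort": joint torques, N m; "tcp_pos": TCP position; "orientation": TCP orientation; "contact_force": force on the tool from outside, world axes, zero at the start; "wrist_torque": the same for the moment, N m; "opening": opening from 0.0 (shut) to 1.0 (fully open); "gripper_force": force on a finger pad.
Only numpy, scipy, OpenCV 4.12 (cv2) and the standard library are available. Lean on these libraries where they do the work, as an engineer would, in place of code of your own. Each camera call takes 0.05 s, during which the arm holds its last target. There are 200 camera calls.

## Working session

There is one attempt and no reset: what is moved stays moved. The work goes in short steps, each a Python script; the robot and the scene stay as the last script left them, time stands still between calls to the robot, and variables do not carry over. Pictures are saved under pics/ and viewed, at most 10 in all, crops included, and the job is handed in when it is done.

```bash
ls; mkdir -p pics; python3 - <<'E'
from bench import bot, solve_ik, imaging
import cv2
s=bot.get_state();print(s)
for n in("scene","side","wrist"):
    c=imaging.camera_model(n);print(n,c)
    cv2.imwrite(f"pics/{n}0.png",imaging.capture(n))
E
```

```text
pics
{'t': 0.0, 'qpos': array([-1.33423260e+00,  3.26932235e-01, -1.93573212e-01,  1.05199271e+00,
        3.55916753e-05,  1.43659273e+00]), 'joint_velocities': array([-0.0001411 , -0.00136499, -0.00064052,  0.00087238,  0.00153052,
       -0.0008987 ]), 'effort': array([-1.97071247e-03, -4.43397117e+01,  2.62441921e+01,  1.53417728e-02,
       -1.71924717e-04,  1.74619146e-05]), 'tcp_pos': array([ 199.16600181, -512.06038163,  230.51222165]), 'orientation': array([-3.13991089e+00, -2.62978624e-04,  3.70767065e-01]), 'contact_force': array([ 0.39267916, -0.02618325,  0.52569846]), 'wrist_torque': array([-0.02833702,  0.00321891,  0.03212918]), 'gripper_force': 0.0, 'opening': 1.0012151206065343}
scene {'K': array([[562.79471947,   0.        , 313.48748547],
       [  0.        , 562.79471947, 245.09670396],
       [  0.        ,   0.        ,   1.        ]]), 'position': array([-125.29080766,  931.17354443,  806.60407329]), 'rotation': array([ 0.97016931, -0.0076235 , -2.37196549])}
side {'K': array([[444.76812182,   0.        , 319.15805455],
       [  0.        , 444.76812182, 240.51977109],
       [  0.        ,   0.        ,   1.        ]]), 'position': array([ 33.85280517, 486.82260166, 746.70744782]), 'rotation': array([ 0.77595293, -0.01926133, -2.05553905])}
wrist {'K': array([[395.76523375,   0.        , 319.08708586],
       [  0.        , 395.76523375, 233.64541895],
       [  0.        ,   0.        ,   1.        ]]), 'position': array([ 269.9758629 , -483.17013185,  372.19271278]), 'rotation': array([-0.30388086,  0.00318058, -1.19970865])}
```

View pics/scene0.png

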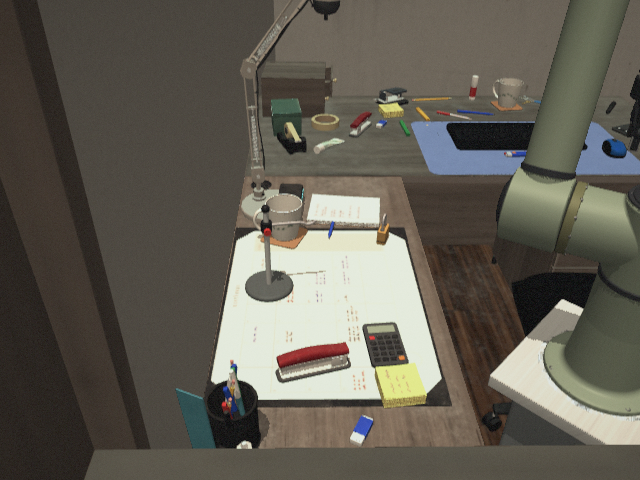

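View pics/side0.png

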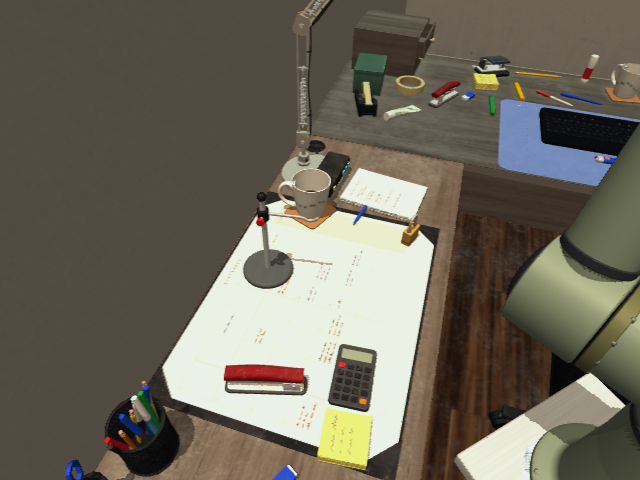

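```bash
cat > h.py <<'E'
from bench import bot, solve_ik, imaging
import numpy as np, cv2
from scipy.spatial.transform import Rotation as R
def ray(m,px):
    u,v=px;K=m["K"]
    d=np.array([(u-K[0,2])/K[0,0],-(v-K[1,2])/K[1,1],-1.])
    return np.array(m["position"]),R.from_euler("xyz",m["rotation"]).as_matrix()@d
def plane(m,px,z):
    o,d=ray(m,px);return o+d*(z-o[2])/d[2]
def tri(rs):
    A=np.zeros((3,3));b=np.zeros(3)
    for o,d in rs:
        d=d/np.linalg.norm(d);P=np.eye(3)-np.outer(d,d);A+=P;b+=P@o
    x=np.linalg.solve(A,b)
    return x,[np.linalg.norm(np.cross(x-o,d/np.linalg.norm(d))) for o,d in rs]
def proj(m,p):
    q=R.from_euler("xyz",m["rotation"]).as_matrix().T@(np.array(p)-m["position"]);K=m["K"]
    return np.array([K[0,2]+K[0,0]*q[0]/-q[2],K[1,2]+K[1,1]*q[1]/q[2]])
E
python3 - <<'E'
from h import *
S=imaging.camera_model("scene");D=imaging.camera_model("side")
def t(n,a,b):print(n,*[np.round(x,1) for x in tri([ray(S,a),ray(D,b)])])
t("foot",(269,286),(268,268));t("ball",(265,209),(261,196));t("screw",(267,231),(260,222))
t("padl",(383,235),(411,236));t("hooktip",(312,221),(303,214))
print(plane(S,(269,286),12),plane(D,(268,268),12),plane(S,(383,235),20),plane(D,(411,236),20))
a=cv2.imread("pics/scene0.png")[190:310,230:400];b=cv2.imread("pics/side0.png")[180:300,240:440]
f=lambda i:cv2.resize(i,None,fx=4,fy=4,interpolation=cv2.INTER_CUBIC)
cv2.imwrite("pics/a.png",f(a));cv2.imwrite("pics/b.png",f(b))
E
```

```text
foot [645.9 274.3   3.4] [1.9 1.9]
ball [646.8 274.4 207.6] [2. 2.]
screw [624.1 289.8 168.7] [0.1 0.1]
padl [577.  -57.1  18.1] [0.1 0.1]
hooktip [567.  222.6 197.1] [9.3 9.3]
[635.19922379 281.86784027  12.        ] [641.16896615 276.82495004  12.        ] [575.43339917 -54.76203125  20.        ] [575.45156149 -55.69216173  20.        ]
```

View pics/a.png

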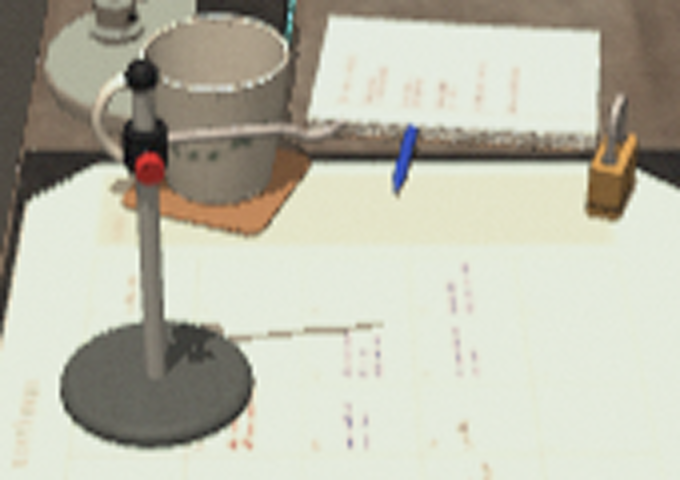

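View pics/b.png

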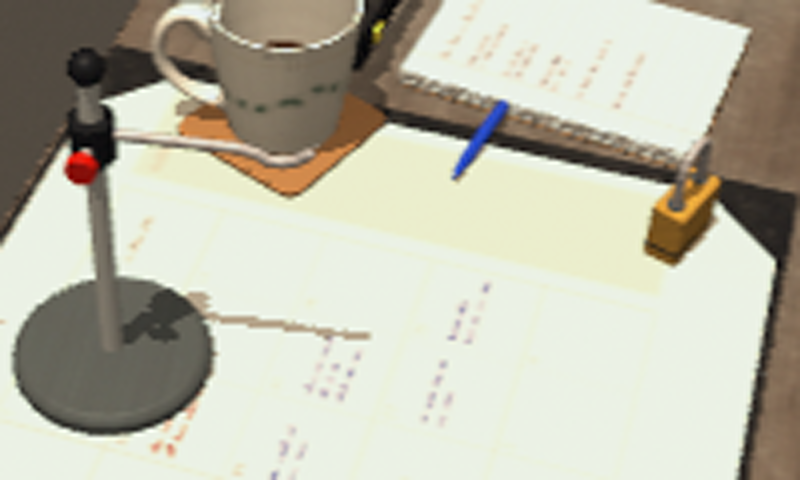

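```bash
python3 - <<'E'
from h import *
S=imaging.camera_model("scene");D=imaging.camera_model("side")
def t(n,a,b):print(n,*[np.round(x,1) for x in tri([ray(S,(230+a[0]/4,190+a[1]/4)),ray(D,(240+b[0]/4,180+b[1]/4))])])
t("ball",(142,73),(86,66));t("tip",(338,129),(312,156));t("shadowtip",(380,325),(367,336))
t("collar",(146,145),(93,135));t("footc",(157,380),(112,350))
t("padtop",(620,97),(703,146))
t("mugrimL",(146,60),(215,0)); t("mugrimR",(290,50),(362,12));t("mugbot",(230,200),(275,150));t("coasterlow",(258,235),(290,195))
t("hookroot",(165,135),(115,135))
# brass mask corners
for n,m,x0,y0,x1,y1 in(("scene",S,370,205,395,250),("side",D,395,205,425,250)):
    im=cv2.imread(f"pics/{n}0.png")[y0:y1,x0:x1];h=cv2.cvtColor(im,cv2.COLOR_BGR2HSV)
    k=cv2.inRange(h,(8,110,60),(28,255,255));c=max(cv2.findContours(k,0,2)[0],key=cv2.contourArea)
    p=cv2.approxPolyDP(c,1.5,True)[:,0]+[x0,y0];print(n,p.tolist())
    r=cv2.moments(k,True);q=(x0+r['m10']/r['m00'],y0+r['m01']/r['m00']);print(q,plane(m,q,22))
E
```

```text
ball [643.7 274.9 210. ] [1. 1.]
tip [591.6 182.1 157.6] [1.2 1.2]
shadowtip [593.7 142.9   2.5] [1.7 1.7]
collar [644.3 274.3 165.6] [1.4 1.4]
footc [643.9 275.    7.7] [1.7 1.7]
padtop [576.8 -57.3  79.8] [0.2 0.2]
mugrimL [797.7 138.5  96.2] [0.5 0.5]
mugrimR [742.8  68.5  99.1] [1.7 1.7]
mugbot [739.4 126.5  15.8] [2.3 2.3]
coasterlow [709.1 131.7   6.2] [2.4 2.4]
hookroot [636.3 266.6 170.6] [0. 0.]
scene [[388, 223], [384, 226], [383, 231], [379, 229], [380, 225], [377, 243], [384, 243], [387, 236]]
(382.37931034482756, 234.18965517241378) [577.10868015 -54.09995808  22.        ]
side [[419, 224], [417, 223], [415, 226], [412, 224], [409, 233], [406, 231], [408, 226], [404, 230], [402, 243], [409, 245], [417, 234]]
(409.83858267716533, 233.5511811023622) [581.80655055 -56.58072379  22.        ]
```

```bash
python3 - <<'E'
from h import *
import pickle
bot.move_ptp([560,-60,240],[np.pi,0,0]);bot.dwell(.3)
m=imaging.camera_model("wrist");im=imaging.capture("wrist");cv2.imwrite("pics/w1.png",im);pickle.dump(m,open("w1.pkl","wb"))
s=bot.get_state();print(s["t"],s["tcp_pos"],m["position"],m["rotation"],proj(m,(577,-57,0)),proj(m,(577,-57,79)))
E
```

```text
2.5833 [559.92419142 -60.39774341 239.9761337 ] [635.89308321 -59.16221235 381.58103627] [-0.30472399  0.00159137 -1.571337  ] [317.50772354 173.18723673] [316.95673253 188.93711777]
```

View pics/w1.png

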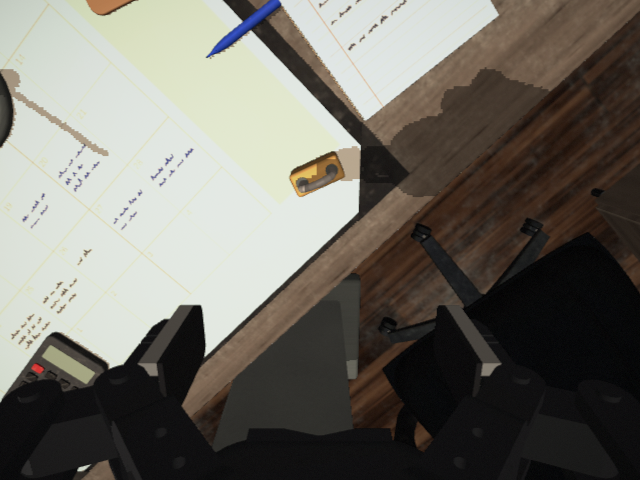

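```bash
python3 - <<'E'
from h import *
import pickle
m=pickle.load(open("w1.pkl","rb"));im=cv2.imread("pics/w1.png")
x0,y0,x1,y1=270,130,370,220
c=im[y0:y1,x0:x1];h=cv2.cvtColor(c,cv2.COLOR_BGR2HSV)
k=cv2.inRange(h,(8,100,50),(30,255,255));k=cv2.morphologyEx(k,cv2.MORPH_CLOSE,np.ones((7,7)))
ct=max(cv2.findContours(k,0,1)[0],key=cv2.contourArea)[:,0]+[x0,y0]
for z in(40,20,0):
    P=np.array([plane(m,p,z)[:2] for p in ct],np.float32);print(z,cv2.minAreaRect(P))
o=cv2.resize(c,None,fx=6,fy=6,interpolation=cv2.INTER_CUBIC)
cv2.drawContours(o,[(ct-[x0,y0])[:,None]*6+3],-1,(255,0,0),1);cv2.imwrite("pics/w1c.png",o)
E
```

```text
40 ((582.2196655273438, -55.872581481933594), (24.26805877685547, 45.07994842529297), 24.679672241210938)
20 ((579.0770874023438, -55.679901123046875), (25.688993453979492, 47.71943664550781), 24.679664611816406)
0 ((575.9343872070312, -55.4873161315918), (27.109912872314453, 50.358909606933594), 24.679668426513672)
```

View pics/w1c.png

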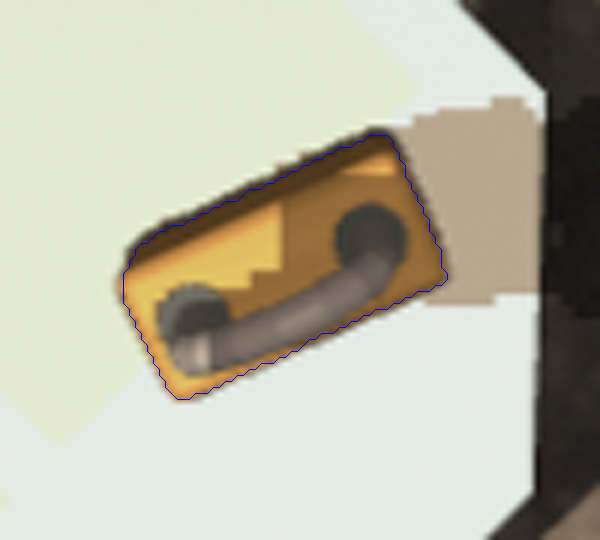

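```bash
python3 - <<'E'
from h import *
import pickle
m=pickle.load(open("w1.pkl","rb"))
a,b=[plane(m,(270+u/6,130+v/6),40) for u,v in((195,310),(370,237))]
print(a,b,np.linalg.norm(a-b),(a+b)/2,np.degrees(np.arctan2(*(a-b)[1::-1]))-90)
c=[plane(m,(270+u/6,130+v/6),79) for u,v in((285,326),)];print(c)
E=np.radians
for th in(45,50,55):
  for yaw,p in((24.7,(580,-56,25)),(60.7,(600,196,125))):
    z=np.array([np.sin(E(th))*np.cos(E(yaw)),np.sin(E(th))*np.sin(E(yaw)),-np.cos(E(th))])
    for d in(0,60,120): print(th,yaw,d,solve_ik(np.array(p)+19*z-d*z,[np.pi,-E(th),E(yaw)]))
E
```

```text
[575.80757084 -44.17292916  40.        ] [586.34487964 -69.42092632  40.        ] 27.35865927492187 [581.07622524 -56.79692774  40.        ] 22.653327770642733
[array([580.59434957, -57.42674905,  79.        ])]
45 24.7 0 [-0.51476322  0.60008163 -0.9833269  -0.54196354  0.61072759  2.36619177]
45 24.7 60 [-0.60353469  0.45655723 -1.02625367 -0.38429905  0.65338951  2.26967112]
45 24.7 120 [-0.70465916  0.30765965 -1.04033084 -0.17605191  0.69611548  2.15224183]
45 60.7 0 [-0.10630496  0.4444477  -0.68796476  0.06298347  0.70742946  2.11590899]
45 60.7 60 [-0.18790649  0.34639938 -0.68271337  0.23392012  0.7347933   2.01352296]
45 60.7 120 [-0.27538513  0.26091592 -0.65548935  0.4247054   0.75805055  1.89861229]
50 24.7 0 [-0.54845418  0.65740316 -1.0295936  -0.70254782  0.6893115   2.37793431]
50 24.7 60 [-0.6503422   0.51845537 -1.07939152 -0.53768708  0.7425076   2.26268826]
50 24.7 120 [-0.76722018  0.36998282 -1.09684023 -0.30525205  0.79450238  2.11696829]
50 60.7 0 [-0.13783738  0.4666977  -0.73295963 -0.03908004  0.79407842  2.11836127]
50 60.7 60 [-0.22908251  0.37123376 -0.72936016  0.1496703   0.82673289  1.99467263]
50 60.7 120 [-0.32689285  0.28983237 -0.70182339  0.36390705  0.8526775   1.85334388]
55 24.7 0 [-0.58037322  0.73015272 -1.06898201 -0.87681141  0.76747949  2.39987805]
55 24.7 60 [-0.69503514  0.5992944  -1.12487722 -0.70426172  0.83231763  2.2640011 ]
55 24.7 120 [-0.82714944  0.45337338 -1.14359707 -0.43995726  0.89381309  2.08385481]
55 60.7 0 [-0.16707109  0.4974557  -0.77487232 -0.15073102  0.88052731  2.129532  ]
55 60.7 60 [-0.26729217  0.40586312 -0.77106681  0.06152379  0.91879428  1.98044587]
55 60.7 120 [-0.37456601  0.33077473 -0.74046772  0.30717896  0.94670998  1.80636968]
```

```bash
python3 - <<'E'
from h import *
import pickle
y=np.radians(60.7)
def snap(n):
    bot.dwell(.3);m=imaging.camera_model("wrist");im=imaging.capture("wrist");pickle.dump(m,open(n+".pkl","wb"));return im
bot.move_ptp([600,197,340],[np.pi,0,y]);a=snap("w2");cv2.imwrite("pics/w2.png",a)
th=np.radians(50);z=np.array([np.sin(th)*np.cos(y),np.sin(th)*np.sin(y),-np.cos(th)])
bot.move_ptp(np.array([600,197,160])-100*z,[np.pi,-th,y]);b=snap("w3");cv2.imwrite("pics/w3.png",b)
print(bot.get_state()["t"])
for n in("w2","w3"):
    m=pickle.load(open(n+".pkl","rb"));print(proj(m,(600,197,163)),proj(m,(644,275,210)))
cv2.imwrite("pics/w23.png",np.hstack([a[:, 120:520],b[:,120:520]]))
E
```

```text
5.25
[320.3395573  207.02317575] [320.68452824  88.73655387]
[320.95854658 234.42972891] [321.51651602  80.5725578 ]
```

View pics/w23.png

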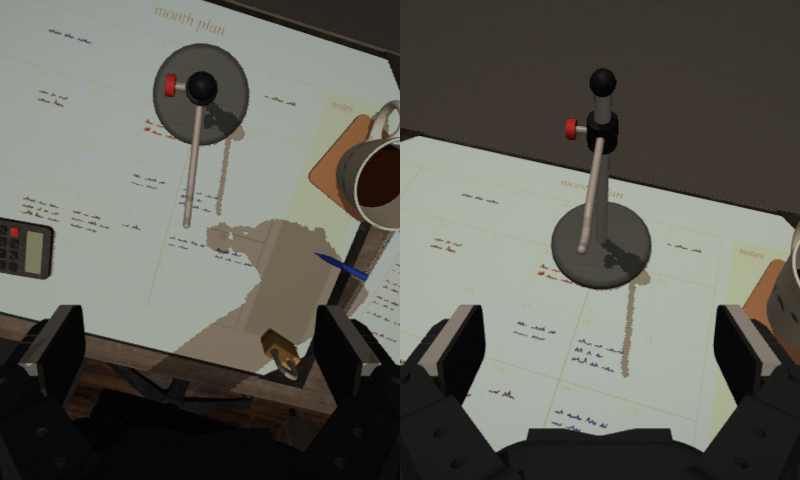

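```bash
python3 - <<'E'
from h import *
import pickle
ms={n:pickle.load(open(n+".pkl","rb")) for n in("w2","w3")}
g=cv2.cvtColor(cv2.imread("pics/w2.png"),cv2.COLOR_BGR2HSV)
ctr=[]
for r in range(148,228,6):
    row=cv2.imread("pics/w2.png")[r,295:330].astype(int);d=row[:,2]-row[:,0]  # red-blue
    gr=row.sum(1)/3
    k=np.where(gr<gr.max()*0.88)[0]; 
    if len(k): print(r,k.min()+295,k.max()+295,end="; ")
    ctr.append(r)
print()
b2,b3=(321.5,88),(322,82);t2,t3=(306.3,225),(302,248)
print("ball",tri([ray(ms["w2"],b2),ray(ms["w3"],b3)]))
T=tri([ray(ms["w2"],t2),ray(ms["w3"],t3)]);print("tip",T)
for n in ms:
    im=cv2.imread(f"pics/{n}.png");h=cv2.cvtColor(im,cv2.COLOR_BGR2HSV)
    k=((im.max(2)<45)).astype(np.uint8);k[:, :290]=0;k[:,350:]=0;k[110:]=0;k[:60]=0
    if n=="w2":
        k2=k
    y,x=np.nonzero(k);print(n,"dark",x.min(),x.max(),y.min(),y.max())
E
```

```text
148 310 319; 154 310 318; 160 309 317; 166 309 316; 172 308 316; 178 307 315; 184 307 314; 190 304 314; 196 300 329; 202 299 312; 208 304 318; 214 303 311; 220 302 310; 226 302 310; 
ball (array([644.62782497, 275.24120252, 208.53441502]), [np.float64(0.10231431093705144), np.float64(0.1023143109370817)])
tip (array([583.30646478, 190.72465777, 169.1773568 ]), [np.float64(0.05538799095157036), np.float64(0.0553879909517783)])
w2 dark 306 341 71 109
w3 dark 310 336 68 105
```

```bash
python3 - <<'E'
from h import *
import pickle
m=pickle.load(open("w2.pkl","rb"))
P=np.array([plane(m,p,z) for p,z in(((314.5,148),167),((312.5,166),164),((310.5,184),161),((307,214),162),((306,224),164))]);print(P)
v=cv2.fitLine(P[:,:2].astype(np.float32),cv2.DIST_L2,0,.01,.01).ravel();print(v,np.degrees(np.arctan2(v[1],v[0])))
c=np.array([644.6,275.2]);n=np.array([-v[1],v[0]]);print("offset of post from line",(c-v[2:])@n, [(p[:2]-c)@v[:2] for p in P])
for d in (54,55,53): pass
E
```

```text
[[619.62807999 241.23458915 167.        ]
 [611.11581167 229.54785367 164.        ]
 [602.21470628 217.32675098 161.        ]
 [587.28417444 197.03860786 162.        ]
 [582.57908475 190.40888344 164.        ]]
[5.8975673e-01 8.0758095e-01 6.0056439e+02 2.1511134e+02] 53.86025
offset of post from line -0.12462850743834752 [np.float64(-42.15717650481734), np.float64(-56.615328930262194), np.float64(-71.73434540629833), np.float64(-96.92404484740308), np.float64(-105.05294227848728)]
```

```bash
cat >> h.py <<'E'
TH=np.radians(50)
def zt(y): return np.array([np.sin(TH)*np.cos(y),np.sin(TH)*np.sin(y),-np.cos(TH)])
def tcp(p,y,h=28): # TCP for padlock foot-centre p, yaw y, grasped at height h
    return np.array(p)+[0,0,h]+19*zt(y)
def F(k=6):
    f=[]
    for _ in range(k): bot.dwell(.03);f.append(bot.get_state()["contact_force"])
    return np.mean(f,0)
YP=np.radians(24.2);PAD=np.array([581,-57,0.])
YS=np.radians(53.9);SEAT=np.array([591.5,202.5,165.])
E
python3 - <<'E'
from h import *
g=tcp(PAD,YP);o=[np.pi,-TH,YP]
bot.grip(1.0,60)
bot.move_ptp(g-110*zt(YP),o)
print(F())
print(bot.movel(g,max_speed=100,threshold=8)); s=bot.get_state();print(s["tcp_pos"]-g,s["contact_force"])
bot.grip(0.0,60);bot.dwell(.2);s=bot.get_state();print(s["t"],s["opening"],s["gripper_force"],s["tcp_pos"]-g,s["contact_force"])
for n in ("wrist","side"):cv2.imwrite(f"pics/g_{n}.png",imaging.capture(n))
a=cv2.imread("pics/g_wrist.png")[100:480,130:510];b=cv2.imread("pics/g_side.png")[150:340,310:510]
cv2.imwrite("pics/g.png",np.hstack([a,cv2.resize(b,(400,380))]))
E
```

```text
[ 0.10549658 -0.03549071  0.33731299]
False
[-0.14582118 -0.15708395  0.27389166] [-0.45598927  0.12797002  0.39335446]
8.5667 0.5317278391377277 61.634416580200195 [ 0.21716569 -0.32666538  0.52934831] [-4.48643562 -2.1385719   5.83358969]
```

View pics/g.png

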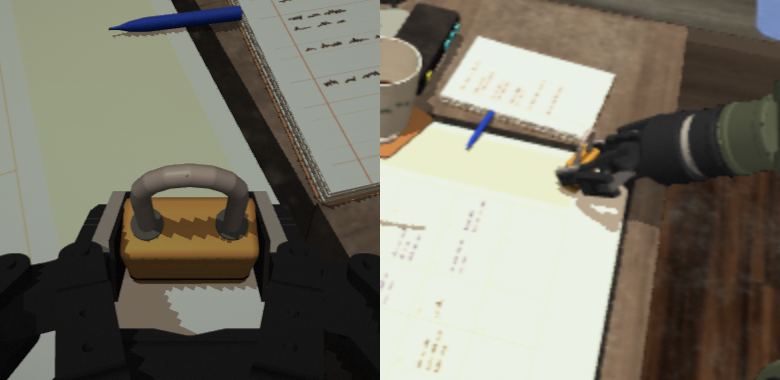

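```bash
python3 - <<'E'
from h import *
import pickle
bot.movel(tcp(PAD+[0,0,110],YP),max_speed=120)
d=np.array([np.cos(YS),np.sin(YS),0])
pre=SEAT-55*d;pre[2]=105
bot.move_ptp(tcp(pre,YS),[np.pi,-TH,YS]);bot.dwell(.5)
f=F(20);s=bot.get_state();print(s["t"],"F",f,s["tcp_pos"]-tcp(pre,YS),s["orientation"],s["opening"])
m=imaging.camera_model("wrist");im=imaging.capture("wrist");cv2.imwrite("pics/p.png",im)
print("arch top exp",proj(m,pre+[0,0,79]),"under",proj(m,pre+[0,0,73]),"legs",[proj(m,pre+[0,0,40]+14*q*np.array([-d[1],d[0],0])) for q in(1,-1)],"hook tip",proj(m,[583.3,190.7,169]))
for n in("scene","side"):cv2.imwrite(f"pics/p_{n}.png",imaging.capture(n))
a=im[100:480,130:510];b=cv2.imread("pics/p_side.png")[170:290,240:365]
cv2.imwrite("pics/pp.png",np.hstack([a,cv2.resize(b,(396,380))]))
E
```

```text
11.775 F [ 0.02845373 -0.15923424 -1.81873617] [-0.00023035  0.01996288  0.00242709] [ 3.14158923 -0.87266434  0.94076003] 0.5305355393408695
arch top exp [325.21854609 269.6786627 ] under [324.94308944 280.47901057] legs [array([281.02246202, 324.81521515]), array([366.61387561, 324.80642847])] hook tip [324.68915472 181.32978305]
```

View pics/pp.png

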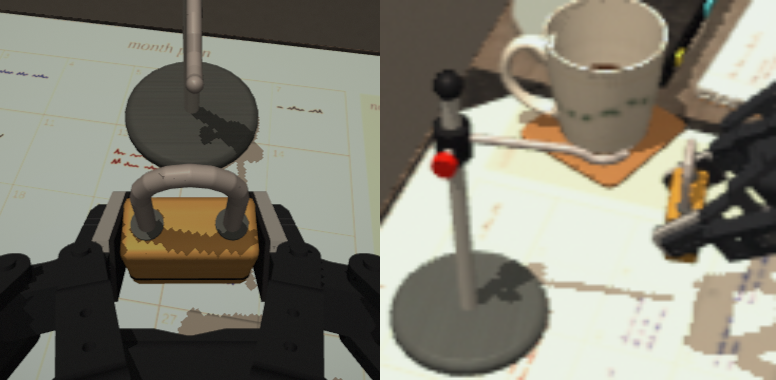

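```bash
python3 - <<'E'
from h import *
n=np.array([-np.sin(YS),np.cos(YS),0]);p=SEAT-1.4*n;p[2]=105
d=np.array([np.cos(YS),np.sin(YS),0])
print(bot.movel(tcp(p-55*d,YS),max_speed=20))
f0=F(15);print("f0",f0)
print(bot.movel(tcp(p,YS),max_speed=40,threshold=2.5));f=F(5);print(f-f0)
cv2.imwrite("pics/t_side.png",imaging.capture("side"))
p[2]=94
print(bot.movel(tcp(p,YS),max_speed=15,threshold=2));f1=F(15);print(f1-f0)
s=bot.get_state();print(s["t"],s["tcp_pos"]-tcp(p,YS))
np.save("f0.npy",f0);np.save("p.npy",p)
E
```

```text
False
f0 [-0.05373792 -0.0325716  -1.83934019]
False
[ 0.06910475 -0.21862413 -0.43364747]
False
[-0.02729418  0.13667926  0.02297082]
15.8 [ 0.01630825 -0.00609934  0.02441162]
```

```bash
python3 - <<'E'
from h import *
f0=np.load("f0.npy");p=np.load("p.npy")
p[2]=82.5
print(bot.movel(tcp(p,YS),max_speed=4,threshold=1.5))
f1=F(12);s=bot.get_state();q=s["tcp_pos"]-tcp([0,0,0],YS);print(s["t"],f1-f0,"foot now",q,"arch z",q[2]+73)
E
```

```text
True
17.2833 [1.40318711 0.56557001 3.50659595] foot now [592.20558914 201.69915516  90.78984998] arch z 163.78984998383106
```

```bash
cat >> h.py <<'E'
D=np.array([np.cos(YS),np.sin(YS),0]);N=np.array([-np.sin(YS),np.cos(YS),0]);Z=np.array([0,0,1.])
def foot(): return bot.get_state()["tcp_pos"]-tcp([0,0,0],YS)
def touch(q,thr=1.5):
    f0=F(12);h=bot.movel(tcp(q-5*Z,YS),max_speed=3,threshold=thr);f=F(12)-f0
    print(h,round(bot.get_state()["t"],2),"d n z",f@D,f@N,f[2],"arch z",foot()[2]+73,flush=True);return f
E
python3 - <<'E'
from h import *
q=foot()+2.5*Z;bot.movel(tcp(q,YS),max_speed=10)
q=q+4*D-1.5*N;bot.movel(tcp(q,YS),max_speed=10)
f=touch(q)
E
```

```text
True 19.76 d n z -0.08237395262056503 -0.5233849668899366 3.0287158926534 arch z 164.45585365436506
```

```bash
python3 - <<'E'
from h import *
for a,b in((-3,-1.5),(-2.5,1)):
    q=foot()+1.5*Z;bot.movel(tcp(q,YS),max_speed=10)
    q=q+a*D+b*N;bot.movel(tcp(q,YS),max_speed=10)
    f=touch(q)
E
```

```text
True 22.07 d n z 1.1985373284966632 -1.015275769824695 3.5653800204416495 arch z 163.9616746896799
True 24.29 d n z 1.3840604177724078 -0.9577057173667123 3.1326380035703725 arch z 163.80681150667286
```

```bash
python3 - <<'E'
from h import *
q=foot()+1.5*Z;bot.movel(tcp(q,YS),max_speed=10)
q=q+1*D+1*N;bot.movel(tcp(q,YS),max_speed=10);bot.dwell(.2)
f0=F(20);print("free",f0)
h=bot.movel(tcp(q-5*Z,YS),max_speed=3,threshold=1.5);c=foot();print(h,c[2]+73)
def servo(target,n,tol=.25,need=0):
    global c
    t0=None
    for i in range(n):
        L=(F(4)-f0);e=target-L[2];t=bot.get_state()["t"]
        print(round(t,2),np.round([L@D,L@N,L[2]],2),round(c[2]+73,2),flush=True)
        if L[2]>12: c=c+.2*Z;bot.movel(tcp(c,YS),max_speed=5);continue
        if abs(e)<.6 and t0 is None:t0=t
        if abs(e)<tol and need==0:return
        if need and t0 is not None and t-t0>need:return
        if abs(e)>tol:
            c=c-np.clip(.07*e,-.2,.2)*Z;bot.movel(tcp(c,YS),max_speed=3)
servo(10,40,need=1.2)
np.save("free.npy",f0);np.save("c.npy",c)
s=bot.get_state();print(s["t"],s["opening"],s["gripper_force"])
E
```

```text
free [ 0.13244037 -0.06037167 -1.80311806]
True 164.11194348738798
26.57 [ 1.06 -0.74  2.81] 164.11
27.16 [-0.09 -0.29  3.3 ] 163.91
27.54 [0.18 0.31 2.95] 163.71
27.93 [-0.17 -0.35  3.59] 163.51
28.31 [-0.08  0.18  4.68] 163.31
28.69 [-0.49  0.13  5.07] 163.11
29.07 [-0.5   0.53  5.72] 162.91
29.46 [-0.82  0.52  6.33] 162.71
29.84 [-0.06  0.32  7.02] 162.51
30.23 [-0.99  0.55  7.13] 162.31
30.61 [-0.8   0.58  7.85] 162.11
30.99 [-0.89  0.22  7.61] 161.96
31.38 [-1.31  0.13  7.93] 161.79
31.76 [-1.51  0.29  8.5 ] 161.65
32.14 [-1.85  1.12  8.32] 161.54
32.52 [-2.2   0.59  8.51] 161.43
32.91 [-1.65  0.64  9.11] 161.32
33.29 [-2.06  0.91  8.77] 161.26
33.67 [-2.32  0.84  8.8 ] 161.17
34.06 [-2.03  0.27  9.57] 161.09
34.44 [-1.76  0.55  9.89] 161.06
34.58 [-2.18  0.25  9.3 ] 161.06
34.96 [-2.12  0.75  9.73] 161.01
35.34 [-2.38  0.8  10.02] 160.99
35.3417 0.5293953502285625 62.17119097709656
```

```bash
python3 - <<'E'
from h import *
f0=np.load("free.npy");c=np.load("c.npy")
L=F(30)-f0;print("hold",L@D,L@N,L[2])
for i in range(25):
    L=F(5)-f0;e=2.15-L[2];print(round(bot.get_state()["t"],2),np.round([L@D,L@N,L[2]],2),round(c[2]+73,2),flush=True)
    if abs(e)<.3:break
    c=c-np.clip(.2*e,-.6,.6)*Z;bot.movel(tcp(c,YS),max_speed=4)
L=F(20)-f0;print(L@D,L@N,L[2]);np.save("c.npy",c)
ims=[imaging.capture(n) for n in("wrist","side")]
cv2.imwrite("pics/u.png",np.hstack([ims[0][100:480,130:510],cv2.resize(ims[1][170:290,240:365],(396,380))]))
E
```

```text
hold -2.12485248693594 0.596673571104129 9.48249002736129
36.51 [-2.33  0.51  9.43] 160.99
36.98 [-1.62  0.68  8.13] 161.59
37.44 [-1.    0.22  6.99] 162.19
37.91 [-0.01 -0.2   6.09] 162.79
38.38 [ 0.73 -0.3   4.94] 163.39
38.83 [ 1.24 -0.34  3.41] 163.95
39.25 [ 0.73 -0.15  2.47] 164.2
39.67 [ 0.77 -0.38  2.01] 164.26
0.2805435587877648 -0.149954034133925 1.8208838329152641
```

```bash
python3 - <<'E'
from h import *
c=np.load("c.npy")
bot.grip(0.62);bot.dwell(.3);bot.grip(1.0);bot.dwell(.3)
print(F(10))
bot.movel(tcp(c,YS)-130*zt(YS),max_speed=60);bot.dwell(1.5)
fr=[]
for i in range(3):
    fr.append(imaging.capture("wrist"));bot.dwell(.25)
s=imaging.capture("side");print(bot.get_state()["t"],F(10),[np.abs(fr[i].astype(int)-fr[0])[60:420,200:440].max(2).__gt__(40).sum() for i in(1,2)])
cv2.imwrite("pics/f.png",np.hstack([fr[2][60:440,130:510],cv2.resize(s[170:290,240:365],(396,380))]))
E
```

```text
[-0.16178797 -0.01276067 -0.04671485]
46.8083 [ 0.21727452  0.07917467 -0.25288585] [np.int64(0), np.int64(0)]
```

View pics/f.png

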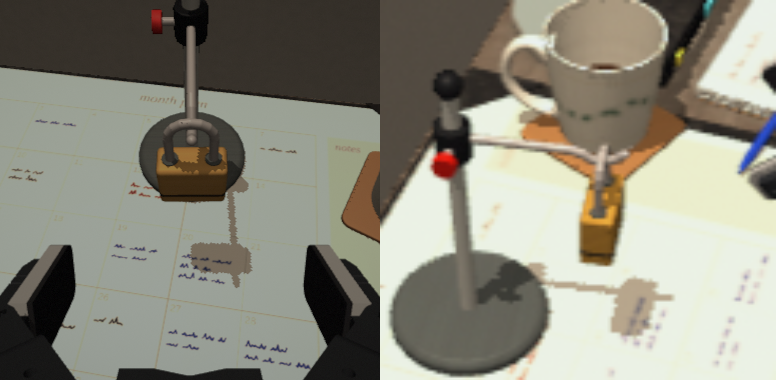

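The padlock hangs still on the hook: the arch is on the bar at about (190,125) in the left half and (603,155) in the right half. The gripper is well clear, and there is no change between the last frames.

```bash
python3 -c "
from bench import bot
print(bot.sign_off())"
```

```text
the job is handed in; nothing more can be done
None
```

The padlock hangs still on the hook after a tug held at about 9.3–10 N for roughly 2 s (highest reading 10.0 N), the gripper is clear, the mug, stapler and calculator were not touched, and the job was handed in at about 47 s.

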